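# Undo the two-stage catch of a cake transport case

### The arm

A 6-joint arm with a two-finger parallel gripper is mounted at the origin on a cart in front of the work surface, level with it; the furniture and walls round the work are solid. World frame = base frame: x ahead of the robot, y to its left, z up, the work surface at z = 0. Lengths are in mm, angles in rad, forces in N, time in s.
With the tool pointing down it reaches from about 350 to 975 mm from the base axis. Payload 7.1 kg.
Tool frame: the origin (TCP) lies between the finger pads; the fingertips stand 8 mm ahead of it and the grasp point (between the pads) lies 11 mm behind it; x points along the fingers, y is the direction in which the jaws open and shut, and the axes are right-handed (so a half turn about x gives the same grasp; the last joint's range is limited). The gripper opens to 88 mm and grips with 3 to 60 N. Pads are 20 mm wide; open, the fingers measure 115 mm over their backs; the gripper's body (75 mm by 178 mm) begins 61 mm behind the grasp point.
Start: joints at [-1.326, 0.423, 1.63, -0, 1.089, -0.019], TCP at [162.988, -603.357, 230.675] pointing down, gripper open.
Joint ranges: [-3, 3], [-0.9, 2.11], [0.09, 2.58], [-1.31, 4.45], [0.11, 2.69], [-2.54, 2.54]. Speed limits (rad/s): [2.39, 2.39, 3.01, 3.14, 3.14, 3.14].

### API

Orientations are given as a rotation vector (axis times angle).
In Python, from workcell import ctrl gives the robot as it stands.
- The arm moves only by the tool apply_moves, never from a script. Its argument "increments" is a list of rows, each an object with "gripper": the opening in per cent of the stroke, from 0 (shut) to 100 (fully open); "delta_pos": the shift along the tool's x, y, z in cm, a list of three; "dr": the turn, a rotation vector about the tool's x, y, z in rad, a list of three. In form: [{"gripper": gripper, "delta_pos": [dx, dy, dz], "dr": [ax, ay, az]}, ...]. A call has exactly 5 rows; each row shifts and turns the commanded pose from where the row before left it, along the tool's axes as they then stand; what a row does not reach is not made up. A row lasts 1/12 s, in which the tool goes at most 41.7 mm and 7.16 degrees, less where a joint would pass 70% of its speed; a pose out of reach is approached as far as the arm can. A call with a gripper value outside its range is refused whole. The fingers move at their own pace and stop on an object; the grip force is fixed at half the most. Time passes only in rows, so rows that do not move let the fingers close, or fill a call up. It gives the time, the measured TCP pose, the force and the opening at its end, in the units of the state.
- ctrl.get_obs(): the state, without advancing time (a new reading comes with each control period).
- ctrl.get_image(name): name is "side" or "top" or "wrist"; returns a dict with "img" (480x640x3 uint8, red, green, blue), "range_z" (480x640 float32, mm along the optical axis (not along the pixel's ray), 0 where there is no reading), "mtx" (3x3 intrinsics, pixels), "k1" (the pictures are not rectified: a ray, as slopes to the right and down, at radius r is drawn at 1 + k1 r^2 times it, then the intrinsics apply), "rvec" (rotation vector, rad) and "tvec" (3), from world to camera coordinates, as OpenCV has them. Camera axes: x right, y down, z forward; pixel columns grow to the right and rows downward; lengths in mm; the calibration is good to about 2 mm. A picture is of the moment at which its call begins.
- ctrl.close_job(): hands the job in, once; it reports no verdict.
The state is a dict: "t": time; "qpos": joint angles; "qvel": joint speeds; "joint_torque": joint torques, N m; "ee_pos": TCP position; "orientation": TCP orientation; "ft_force": force on the tool from outside, world axes, zero at the start; "moment": the same for the moment, N m; "width": finger opening in mm.
Only numpy, scipy, OpenCV 4.12 (cv2) and the standard library are available. Lean on these libraries where they do the work, as an engineer would, in place of code of your own. Each camera call takes 0.05 s, during which the arm holds its last target. There are 200 camera calls.

### The job

Open the catch of the blue cake case. First slide the upright red safety tab gently to the left, away from the wire latch, all the way until you feel it come up against its stop (do not ram it), then swing the wire latch by its black grip fully up and let go, without forcing it or disturbing the things around.

Things in the scene. Friction and masses are not known exactly. Their poses are not given: they have to be found in the camera images.
- case: Blue plastic cake case with a white lid, fixed to the table, 170 x 300 x 78 mm high; origin under its centre on the table, x points away from the catch side (roughly away from the robot), y to the left along the front, z up. The catch stands before its -x wall. The lid rises about 15 mm at the front by itself as the latch goes up; leave it alone.
- tab: Red safety tab with its steel locking pin, which lies over the latch's ear. Origin under the tab at table height. It slides only along the case's +y (left), drag about 6 N, and stays where left. How far the pin is screwed out is hidden: the stroke to the stop is 10 to 24 mm, and the latch is free only in its last 2 mm. Over 15 N of tab on stop is ramming (a push of 21 N).
- tab_grip (a point): Centre of the tab's upright red thumb piece, 14 x 14 mm, from 98 to 130 mm above the table (this point at 115 mm), to be pushed on its -y face with closed fingers; 30 mm are free for them on that side above 90 mm. The black housing under it reaches to 95 mm.
- stop: Buffered steel stop inside the +y end of the black housing, not seen from outside; origin at the middle of the face that the hidden end of the pin meets, at x = -120 mm, y = 126 mm, z = 84 mm from the case's origin. Axes as the case. It gives way by 1 mm at 20 N.
- latch: The U-shaped wire latch; origin on its axis, which lies along the case's y at x = -100 mm from the case's origin, 75 mm up. Its axes agree with the case's when down (grip level towards the robot); it swings up about y by 1.4 rad to its stop, friction 0.25 N m (4 N at the grip), and stays where left. Locked, it rises only about 0.08 rad. Over 18 N of lift at the grip while locked is forcing.
- latch_bar (a point): Middle of the latch's black grip, a sleeve 14 mm thick and 80 mm long along the case's y that turns freely on the wire, 65 mm from the latch axis, 75 mm above the table when down. The wire arms stand 90 mm apart, open down to the table between them, so the sleeve can be pinched from above across the case's x with the tool upright all along the arc.
- sachet: Orange sachet 150 x 98 x 11 mm, bystander; origin under its centre.
- marker: Black and white marker, 17 x 135 x 16 mm, bystander; origin under its centre.
- cake: Chocolate ring cake, about 80 mm wide and 34 mm high, bystander; origin under its centre.

How it is judged (in metres and radians):
On the way, in this order (a step that is already met when the one before it is completed fails the run):
1. the safety tab has come up against its stop while the latch is still down (contact force between tab and stop above 2 N and angle between the x axis of latch and the x axis of case, either way round below 0.2 rad), for 0.02 s.
2. the latch is swung fully up (angle between the x axis of latch and the x axis of case, either way round above 1.2 rad), for 0.1 s.
At the end, for the whole second after the job is handed in: the latch stands up at 1.2 rad or more (its stop is at 1.4) and the red tab stays slid back, at least 6 mm from its locked place (angle between the x axis of latch and the x axis of case, either way round above 1.2 rad and y of tab_grip in the frame of stop above -0.034 m); the robot touches nothing.
It fails at once if the tab is rammed against its stop (more than 15 N beyond its drag of 6 N) (contact force between tab and stop above 15 N).
It fails at once if the latch is forced against the locking pin (more than 60 N at the ear, about 18 N at the grip) (contact force between tab and latch above 60 N).
It fails at once if the sachet, the marker or the loose cake is moved by more than 20 mm (distance of any of sachet, marker, cake from where it was at the start of the episode above 0.02 m).
It also fails if it takes over 51 s, if anything falls off the work surface, if the arm or the gripper's body presses on something with over 40 N, if the wrist force passes 120 N, or if a joint passes its speed limit or range.

## Working session

There is one attempt and no reset: what is moved stays moved. The work goes in short steps, Python scripts to look and compute and a tool call to move; the robot and the scene stay as the last step left them, time stands still between calls to the robot, and variables do not carry over. Pictures are saved under pics/ and viewed, about 8 in all and at most 12, crops included, and the job is handed in when it is done.

Besides the shell and the picture viewer there is one more tool, called as name(argument=value, ...) on one line, values as JSON. apply_moves: Moves the arm, as the interface text tells. Its arguments: {"type":"object","properties":{"increments":{"type":"array","items":{"type":"object","properties":{"gripper":{"type":"number"},"delta_pos":{"type":"array","items":{"type":"number"}},"dr":{"type":"array","items":{"type":"number"}}}}}},"required":["increments"]}

```bash
mkdir -p pics; ls
cat > h.py <<'E'
import numpy as np, cv2
from workcell import ctrl
def save(n):
    d=ctrl.get_image(n); return d
def cam(d):
    R=cv2.Rodrigues(np.array(d["rvec"],float))[0]; t=np.array(d["tvec"],float).ravel(); return R,t
def cloud(d):
    R,t=cam(d); K=d["mtx"]; h,w=d["range_z"].shape
    u,v=np.meshgrid(np.arange(w),np.arange(h))
    x=(u-K[0][2])/K[0][0]; y=(v-K[1][2])/K[1][1]; k=d["k1"]
    xu,yu=x.copy(),y.copy()
    for _ in range(8):
        s=1+k*(xu**2+yu**2); xu,yu=x/s,y/s
    P=np.stack([xu,yu,np.ones_like(xu)],-1)
    z=d["range_z"][...,None]
    return (P*z-t)@R, P@R, -R.T@t   # points, ray dirs, centre
E
python3 - <<'E'
from h import *
o=ctrl.get_obs();print({k:np.round(v,3) for k,v in o.items()})
ims=[]
for n in("side","top"):
    d=save(n);ims.append(d);np.savez(n+".npz",**d);cv2.imwrite(f"pics/{n}0.png",d["img"][...,::-1])
    print(n,d["mtx"],d["k1"],cam(d)[0].T@-cam(d)[1],(d["range_z"]>0).mean())
E
```

```text
pics
{'t': np.float64(0.0), 'qpos': array([-1.326,  0.424,  1.631,  0.   ,  1.089, -0.019]), 'qvel': array([ 0.   , -0.001, -0.001,  0.   , -0.001, -0.002]), 'joint_torque': array([ 4.0000e-03, -5.4461e+01, -2.7366e+01,  6.5000e-02,  2.3000e-02,
       -0.0000e+00]), 'ee_pos': array([ 162.851, -602.847,  229.908]), 'orientation': array([ 2.081,  0.278, -2.081]), 'ft_force': array([ 0.605,  0.147, -0.673]), 'moment': array([ 0.021, -0.011,  0.034]), 'width': np.float64(87.654)}
side [[597.03863163   0.         310.81125498]
 [  0.         597.03863163 244.20449908]
 [  0.           0.           1.        ]] -0.15608506068884279 [  565.26319739 -1199.60875744   983.89356991] 0.9742415364583333
top [[586.60253583   0.         314.8180615 ]
 [  0.         586.60253583 240.34016102]
 [  0.           0.           1.        ]] -0.07474438242491524 [ 361.88739941 -126.51859343 1284.20039024] 0.99587890625
```

View pics/top0.png

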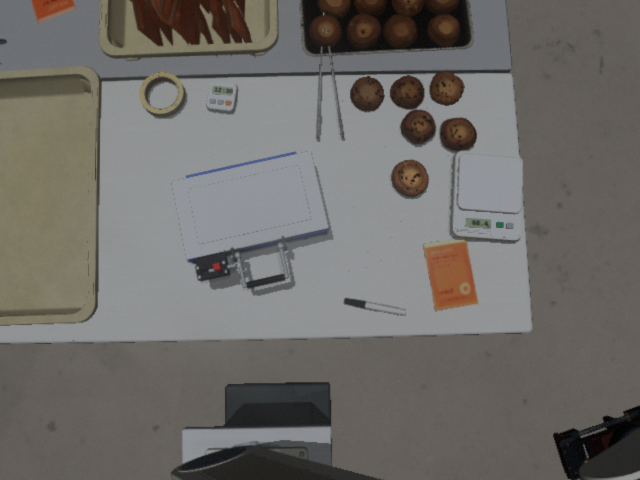

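View pics/side0.png

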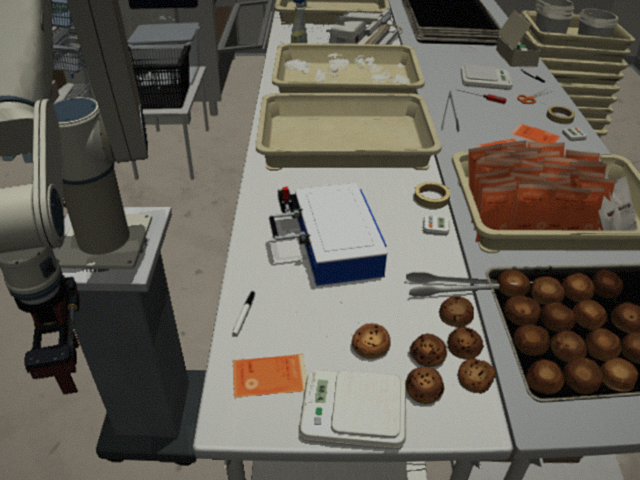

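The top view shows the case at (250,205), the red tab at (216,267) and the black grip at (267,281). In the side view the tab is at about (285,195) and the grip at about (290,237). Next I'll measure these.

```bash
cat >> h.py <<'E'
def tri(c1,r1,c2,r2):
    a,b=r1/np.linalg.norm(r1),r2/np.linalg.norm(r2)
    s=np.linalg.lstsq(np.stack([a,-b],1),c2-c1,rcond=None)[0]
    p,q=c1+s[0]*a,c2+s[1]*b
    return (p+q)/2,np.linalg.norm(p-q)
E
python3 - <<'E'
from h import *
D={n:dict(np.load(n+".npz")) for n in("side","top")}
roi={"top":(150,320,130,300),"side":(255,400,170,300)}
res={}
for n,d in D.items():
    P,ray,c=cloud(d); x0,x1,y0,y1=roi[n]
    M=np.zeros((480,640),bool);M[y0:y1,x0:x1]=1
    I=d["img"].astype(int);r,g,b=I[...,0],I[...,1],I[...,2]
    red=M&(r>110)&(r>2*g)&(r>2*b)
    dark=M&(I.max(-1)<60)
    print(n,"red",red.sum(),P[red].min(0),P[red].max(0),np.median(P[red],0))
    ys,xs=np.nonzero(red);print(xs.min(),xs.max(),ys.min(),ys.max())
    res[n]=(c,ray[red].mean(0))
    nl,lab,st,ce=cv2.connectedComponentsWithStats(dark.astype(np.uint8))
    for i in range(1,nl):
        if st[i,4]>25:
            m=lab==i;print(" dark",st[i],ce[i].round(1),np.median(P[m],0).round(1),P[m].min(0).round(),P[m].max(0).round())
    if n=="top":
        lid=M&(P[...,2]>70)&(I.min(-1)>120)
        ct=max(cv2.findContours(lid.astype(np.uint8),0,2)[0],key=cv2.contourArea)
        pts=np.array([P[p[0][1],p[0][0]] for p in ct])[:,:2].astype(np.float32)
        print("lid",cv2.minAreaRect(pts),cv2.boxPoints(cv2.minAreaRect(pts)),np.median(P[lid],0))
    x,y=(x0,y0)
    cr=d["img"][y0:y1,x0:x1,::-1];cv2.imwrite(f"pics/{n}c.png",cv2.resize(cr,None,fx=4,fy=4)[:600,:800])
print(tri(*res["top"],*res["side"]))
E
```

```text
side red 13 [478.74215436  54.73883181 126.27107225] [488.81873313  69.13038996 134.31163584] [483.98041106  62.11379413 130.38020191]
283 287 187 189
 dark [278 190  27  41 390] [290.8 205.6] [499.3  55.5  77.7] [  463. -1200.    -0.] [565. 116. 984.]
 dark [270 217   8  20  92] [273.3 226.5] [457.9 -32.7  80.9] [447. -75.  -2.] [469.  84.  84.]
 dark [ 298  233   88   52 1602] [344.7 267.2] [ 633.  -141.6   39.8] [ 5.2e+02 -1.2e+03 -1.0e+00] [728. -16. 984.]
top red 36 [478.16900821  58.23344714 123.58067039] [490.29063007  70.29766118 133.70891624] [483.93340435  64.30612337 129.99445586]
213 219 263 269
 dark [193 251  39  29 605] [212.1 265.4] [490.3  81.1  79.2] [ 362. -127.   -2.] [ 521.  127. 1284.]
 dark [247 275  38  13 213] [264.7 280.8] [456.4 -28.3  80.8] [445. -68.  74.] [468.   9.  91.]
lid ((525.44873046875, -13.687591552734375), (364.7921447753906, 303.8636779785156), 11.224781036376953) [[ 316.96686    99.832985]
 [ 376.11652  -198.21811 ]
 [ 733.9306   -127.20817 ]
 [ 674.78094   170.84293 ]] [616.82906563   5.14607627  80.12325111]
(array([484.01108309,  64.37318249, 128.35139266]), np.float64(0.5783304499681673))
```

```bash
cat >> h.py <<'E'
from scipy.spatial.transform import Rotation as Ro
def plan(target,yaw,zdir=None):
    """delta in tool axes (cm) from the current pose; desired tool x=down, tool y along case +/-x"""
    o=ctrl.get_obs();R=Ro.from_rotvec(o["orientation"]);cur=R.as_matrix()
    ex=np.array([np.cos(yaw),np.sin(yaw),0])
    best=None
    for s in(1,-1):
        X=np.array([0,0,-1.]);Y=s*ex;W=np.stack([X,Y,np.cross(X,Y)],1)
        rv=(R.inv()*Ro.from_matrix(W)).as_rotvec()
        if best is None or np.linalg.norm(rv)<np.linalg.norm(best[0]):best=(rv,W)
    rv,W=best;d=(np.array(target)-o["ee_pos"])/10
    print("pos",o["ee_pos"].round(2),"F",o["ft_force"].round(2),"w",o["width"].round(1),"t",o["t"])
    print("turn",rv.round(4),"| now axes delta cm",(cur.T@d).round(3),"| final axes delta",(W.T@d).round(3)); print("W",W.round(3).tolist())
E
python3 - <<'E'
from h import *
d=dict(np.load("top.npz"));P,ray,c=cloud(d);I=d["img"].astype(int)
# lid outline beyond the catch: rect of the high bright points
m=(P[...,2]>68)&(P[...,2]<90)&(P[...,0]>535)&(P[...,0]<760)&(abs(P[...,1])<220)
mm=(cv2.morphologyEx(m.astype(np.uint8),cv2.MORPH_OPEN,np.ones((9,9)))>0)
r=cv2.minAreaRect(P[mm][:,:2].astype(np.float32));print(r,cv2.boxPoints(r).round(1).tolist())
g=np.zeros_like(m);g[270:292,240:290]=1;g&=(I.max(-1)<60)
ys,xs=np.nonzero(g)
t=(77-c[2])/ray[g][:,2];Q=(c+ray[g]*t[:,None])[:,:2]
rg=cv2.minAreaRect(Q.astype(np.float32));print("grip",rg,Q.mean(0))
vx=cv2.fitLine(Q.astype(np.float32),2,0,.01,.01).ravel();print(vx, np.arctan2(vx[0],-vx[1]))
o=ctrl.get_obs();print(Ro.from_rotvec(o["orientation"]).as_matrix().round(3).tolist())
plan([470,30,300],0.2)
E
```

```text
((619.9718017578125, 4.876007080078125), (184.91448974609375, 304.0899963378906), 11.352376937866211) [[499.3999938964844, 135.6999969482422], [559.2999877929688, -162.39999389648438], [740.5, -126.0], [680.7000122070312, 172.10000610351562]]
grip ((456.4792175292969, -28.822216033935547), (12.981807708740234, 77.89250946044922), 10.583898544311523) [456.85848417 -27.59874617]
[ 2.0109512e-01 -9.7957170e-01  4.5685849e+02 -2.7598745e+01] 0.20247576
[[-0.0, 0.261, -0.965], [0.001, -0.965, -0.261], [-1.0, -0.001, -0.0]]Traceback (most recent call last):
  File "<stdin>", line 13, in <module>
  File "h.py", line 33, in plan
    print("pos",o["ee_pos"].round(2),"F",o["ft_force"].round(2),"w",o["width"].round(1),"t",o["t"])
                                                                    ^^^^^^^^^^^^^^^^
AttributeError: 'float' object has no attribute 'round'
```

apply_moves(increments=[{"gripper": 0, "delta_pos": [-0.8, -2.12, -1.84], "dr": [0, 0, 0]}, {"gripper": 0, "delta_pos": [-0.8, -2.12, -1.84], "dr": [0, 0, 0]}, {"gripper": 0, "delta_pos": [-0.8, -2.12, -1.84], "dr": [0, 0, 0]}, {"gripper": 0, "delta_pos": [-0.8, -2.12, -1.84], "dr": [0, 0, 0]}, {"gripper": 0, "delta_pos": [-0.8, -2.12, -1.84], "dr": [0, 0, 0]}])

```text
t: 0.52
ee_pos: [224.4, -475.6, 270.6]
orientation: [2.081, 0.277, -2.081]
ft_force: [-0.6, -0.1, 0.5]
width: 57.9
```

apply_moves(increments=[{"gripper": 0, "delta_pos": [-0.8, -2.12, -1.84], "dr": [0, 0, 0]}, {"gripper": 0, "delta_pos": [-0.8, -2.12, -1.84], "dr": [0, 0, 0]}, {"gripper": 0, "delta_pos": [-0.8, -2.12, -1.84], "dr": [0, 0, 0]}, {"gripper": 0, "delta_pos": [-0.8, -2.12, -1.84], "dr": [0, 0, 0]}, {"gripper": 0, "delta_pos": [-0.8, -2.12, -1.84], "dr": [0, 0, 0]}])

```text
t: 0.93
ee_pos: [285.5, -349.2, 310.8]
orientation: [2.081, 0.276, -2.081]
ft_force: [0.2, 1.0, 1.2]
width: 24.5
```

apply_moves(increments=[{"gripper": 0, "delta_pos": [0, -2.12, -1.84], "dr": [-0.1, 0, 0]}, {"gripper": 0, "delta_pos": [0, 0, 0], "dr": [-0.1, 0, 0]}, {"gripper": 0, "delta_pos": [0, 0, 0], "dr": [-0.1, 0, 0]}, {"gripper": 0, "delta_pos": [0, 0, 0], "dr": [-0.1, 0, 0]}, {"gripper": 0, "delta_pos": [0, 0, 0], "dr": [-0.1, 0, 0]}])

```text
t: 1.35
ee_pos: [297.6, -325.0, 310.5]
orientation: [1.77, 0.717, -1.771]
ft_force: [0.3, 0.4, 0.4]
width: 0.9
```

apply_moves(increments=[{"gripper": 0, "delta_pos": [0, 0, 0], "dr": [-0.1, 0, 0]}, {"gripper": 0, "delta_pos": [0, 0, 0], "dr": [-0.1, 0, 0]}, {"gripper": 0, "delta_pos": [0, 0, 0], "dr": [-0.1, 0, 0]}, {"gripper": 0, "delta_pos": [0, 0, 0], "dr": [-0.1, 0, 0]}, {"gripper": 0, "delta_pos": [0, 0, 0], "dr": [-0.1, 0, 0]}])

```text
t: 1.77
ee_pos: [297.4, -325.2, 310.4]
orientation: [1.428, 1.052, -1.428]
ft_force: [-0.7, 0.3, 0.0]
width: 0.4
```

apply_moves(increments=[{"gripper": 0, "delta_pos": [0, 0, 0], "dr": [-0.1, 0, 0]}, {"gripper": 0, "delta_pos": [0, 0, 0], "dr": [-0.1, 0, 0]}, {"gripper": 0, "delta_pos": [0, 0, 0], "dr": [-0.1, 0, 0]}, {"gripper": 0, "delta_pos": [0, 0, 0], "dr": [-0.1, 0, 0]}, {"gripper": 0, "delta_pos": [0, 0, 0], "dr": [-0.11, 0, 0]}])

```text
t: 2.18
ee_pos: [297.4, -325.2, 310.4]
orientation: [1.055, 1.301, -1.055]
ft_force: [-0.0, -0.2, 0.4]
width: 0.3
```

```bash
sed -i 's/o\["width"\].round(1)/round(float(o["width"]),1)/' h.py
python3 - <<'E'
from h import *
plan([470,30,330],0.2)
print(np.round(ctrl.get_obs()["qpos"],2))
E
```

```text
pos [ 297.39 -325.21  310.39] F [-0.05 -0.16  0.43] w 0.3 t 2.1833
turn [ 0.0079 -0.0006  0.0003] | now axes delta cm [ -1.95   24.222 -31.194] | final axes delta [ -1.961  23.974 -31.384]
W [[0.0, 0.98, 0.199], [0.0, 0.199, -0.98], [-1.0, 0.0, 0.0]]
[-0.86  0.05  1.93  0.    1.17 -1.07]
```

apply_moves(increments=[{"gripper": 0, "delta_pos": [-0.1, 1.6, -2.08], "dr": [0.008, 0, 0]}, {"gripper": 0, "delta_pos": [-0.1, 1.6, -2.08], "dr": [0, 0, 0]}, {"gripper": 0, "delta_pos": [-0.1, 1.6, -2.08], "dr": [0, 0, 0]}, {"gripper": 0, "delta_pos": [-0.1, 1.6, -2.08], "dr": [0, 0, 0]}, {"gripper": 0, "delta_pos": [-0.1, 1.6, -2.08], "dr": [0, 0, 0]}])

```text
t: 2.6
ee_pos: [355.8, -206.6, 315.5]
orientation: [1.065, 1.295, -1.065]
ft_force: [0.2, -0.1, -0.1]
width: 0.3
```

apply_moves(increments=[{"gripper": 0, "delta_pos": [-0.1, 1.6, -2.08], "dr": [0, 0, 0]}, {"gripper": 0, "delta_pos": [-0.1, 1.6, -2.08], "dr": [0, 0, 0]}, {"gripper": 0, "delta_pos": [-0.1, 1.6, -2.08], "dr": [0, 0, 0]}, {"gripper": 0, "delta_pos": [-0.1, 1.6, -2.08], "dr": [0, 0, 0]}, {"gripper": 0, "delta_pos": [-0.1, 1.6, -2.08], "dr": [0, 0, 0]}])

```text
t: 3.02
ee_pos: [414.2, -89.0, 320.6]
orientation: [1.064, 1.295, -1.065]
ft_force: [0.2, -0.7, -0.3]
width: 0.6
```

apply_moves(increments=[{"gripper": 0, "delta_pos": [-0.1, 1.6, -2.08], "dr": [0, 0, 0]}, {"gripper": 0, "delta_pos": [-0.1, 1.6, -2.08], "dr": [0, 0, 0]}, {"gripper": 0, "delta_pos": [-0.1, 1.6, -2.08], "dr": [0, 0, 0]}, {"gripper": 0, "delta_pos": [-0.1, 1.6, -2.08], "dr": [0, 0, 0]}, {"gripper": 0, "delta_pos": [-0.1, 1.6, -2.08], "dr": [0, 0, 0]}])

```text
t: 3.43
ee_pos: [472.5, 28.6, 325.5]
orientation: [1.064, 1.296, -1.065]
ft_force: [-0.2, -0.2, 0.1]
width: 0.9
```

Run:
```python
from h import *
plan([470,30,330],0.2)
d=save("wrist");np.savez("w1.npz",**d);cv2.imwrite("pics/w1.png",d["img"][...,::-1])
R,t=cam(d);print("cam",-R.T@t,R[2])
```

```text
pos [472.53  28.57 325.49] F [-0.16 -0.17  0.11] w 0.9 t 3.4333
turn [-0.0048 -0.0001  0.0005] | now axes delta cm [-0.451 -0.22  -0.189] | final axes delta [-0.451 -0.219 -0.19 ]
W [[0.0, 0.98, 0.199], [0.0, 0.199, -0.98], [-1.0, 0.0, 0.0]]
cam [457.89205987 106.3229165  478.81598388] [ 0.0543848  -0.28153225 -0.95800934]
```

View pics/w1.png

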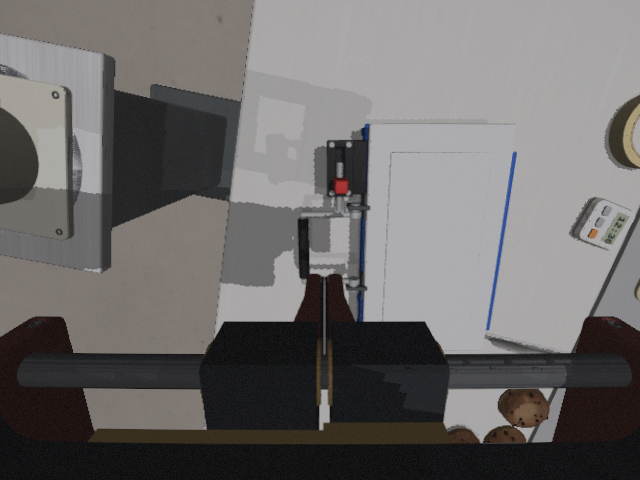

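The wrist view shows the red tab at (341,187), the grip at (304,218–278), the housing at (347,165), and the fingers closed at (322,290).

Run:
```python
from h import *
d=dict(np.load("w1.npz"));P,ray,c=cloud(d);I=d["img"].astype(int)
r,g,b=I[...,0],I[...,1],I[...,2]
red=(r>110)&(r>2*g)&(r>2*b);red[:,:320]=0;red[:,370:]=0;red[:170]=0;red[205:]=0
ys,xs=np.nonzero(red);print("red px",xs.min(),xs.max(),ys.min(),ys.max())
top=red&(P[...,2]>122)
def on(m,z): 
    t=(z-c[2])/ray[m][:,2]; return (c+ray[m]*t[:,None])[:,:2]
print("top z",np.median(P[top][:,2]),"rect",cv2.minAreaRect(on(top,130).astype(np.float32)))
dt=dict(np.load("top.npz"));Pt,rt,ct=cloud(dt);It=dt["img"].astype(int)
mt=np.zeros((480,640),bool);mt[255:275,205:225]=1;mt&=(It[...,0]>110)&(It[...,0]>2*It[...,1])
print("tri red",tri(c,ray[top].mean(0),ct,rt[mt].mean(0)))
k=(I.max(-1)<60);k[:,:294]=0;k[:,312:]=0;k[:212]=0;k[284:]=0
Q=on(k,78).astype(np.float32);print("grip z med",np.percentile(P[k][:,2],[10,50,90]),cv2.minAreaRect(Q))
kt=np.zeros((480,640),bool);kt[270:292,240:290]=1;kt&=It.max(-1)<60
print("tri grip",tri(c,ray[k].mean(0),ct,rt[kt].mean(0)))
# case-frame view of height profile near the tab, y' relative to the tab
ex=np.array([np.cos(.2),np.sin(.2)]);ey=np.array([-ex[1],ex[0]])
A=P[...,:2]-np.array([484,64]);X=A@ex;Y=A@ey
for y in range(-60,45,5):
    m=(abs(X)<14)&(abs(Y-y)<2.5)&(P[...,2]<200)&(P[...,2]>-20)
    if m.sum():print(y,m.sum(),np.percentile(P[m][:,2],[50,100]).round())
```

```text
red px 335 347 181 193
top z 129.3218742919866 rect ((484.2365417480469, 63.36571502685547), (12.709663391113281, 12.592580795288086), 11.16257381439209)
tri red (array([484.09550059,  63.82636988, 131.87095599]), np.float64(0.33950507822647286))
grip z med [77.74826502 80.57415909 82.37681981] ((458.5693054199219, -32.877967834472656), (15.146495819091797, 87.90755462646484), 13.439412117004395)
tri grip (array([457.14303279, -28.22024923,  83.06766488]), np.float64(1.5536927499611282))
-55 9 [-0.  0.]
-50 34 [-0.  1.]
-45 77 [77. 82.]
-40 124 [78. 80.]
-35 89 [77. 89.]
-30 60 [79. 89.]
-25 42 [86. 90.]
-20 30 [87. 90.]
-15 74 [94. 97.]
-10 48 [95. 97.]
-5 106 [129. 132.]
0 112 [128. 131.]
5 166 [103. 131.]
10 103 [93. 96.]
15 110 [93. 96.]
20 103 [93. 96.]
25 118 [93. 95.]
30 101 [93. 96.]
35 114 [93. 96.]
40 102 [94. 97.]
```

apply_moves(increments=[{"gripper": 0, "delta_pos": [3.5, 0.61, -0.3], "dr": [-0.003, 0, 0]}, {"gripper": 0, "delta_pos": [3.5, 0.61, -0.3], "dr": [0, 0, 0]}, {"gripper": 0, "delta_pos": [3.5, 0.61, -0.4], "dr": [0, 0, 0]}, {"gripper": 0, "delta_pos": [3.5, 0, 0], "dr": [0, 0, 0]}, {"gripper": 0, "delta_pos": [3.0, 0, 0], "dr": [0, 0, 0]}])

```text
t: 3.9
ee_pos: [487.6, 40.7, 153.5]
orientation: [1.061, 1.298, -1.063]
ft_force: [-0.8, -0.1, 0.1]
width: 0.1
```

Run:
```python
from h import *
plan([488.5,42,112],0.198)
```

```text
pos [487.61  40.75 153.5 ] F [-0.75 -0.13  0.1 ] w 0.1 t 3.9
turn [ 0.0006 -0.0002  0.0012] | now axes delta cm [ 4.15   0.117 -0.105] | final axes delta [ 4.15   0.112 -0.106]
W [[0.0, 0.98, 0.197], [0.0, 0.197, -0.98], [-1.0, 0.0, 0.0]]
```

apply_moves(increments=[{"gripper": 0, "delta_pos": [1.5, 0.1, 0], "dr": [0, 0, 0]}, {"gripper": 0, "delta_pos": [1.5, 0, 0], "dr": [0, 0, 0]}, {"gripper": 0, "delta_pos": [0.7, 0, 0], "dr": [0, 0, 0]}, {"gripper": 0, "delta_pos": [0.45, 0, 0], "dr": [0, 0, 0]}, {"gripper": 0, "delta_pos": [0, 0, -0.2], "dr": [0, 0, 0]}])

```text
t: 4.32
ee_pos: [488.6, 42.5, 113.7]
orientation: [1.062, 1.297, -1.063]
ft_force: [-0.1, -0.1, -0.0]
width: 0.6
```

apply_moves(increments=[{"gripper": 0, "delta_pos": [0, 0, -0.1], "dr": [0, 0, 0]}, {"gripper": 0, "delta_pos": [0, 0, -0.1], "dr": [0, 0, 0]}, {"gripper": 0, "delta_pos": [0, 0, -0.1], "dr": [0, 0, 0]}, {"gripper": 0, "delta_pos": [0, 0, -0.1], "dr": [0, 0, 0]}, {"gripper": 0, "delta_pos": [0, 0, -0.1], "dr": [0, 0, 0]}])

```text
t: 4.73
ee_pos: [488.7, 47.2, 115.1]
orientation: [1.062, 1.294, -1.061]
ft_force: [0.9, -6.0, 3.3]
width: 0.4
```

apply_moves(increments=[{"gripper": 0, "delta_pos": [0, 0, -0.1], "dr": [0, 0, 0]}, {"gripper": 0, "delta_pos": [0, 0, -0.1], "dr": [0, 0, 0]}, {"gripper": 0, "delta_pos": [0, 0, -0.1], "dr": [0, 0, 0]}, {"gripper": 0, "delta_pos": [0, 0, -0.1], "dr": [0, 0, 0]}, {"gripper": 0, "delta_pos": [0, 0, 0], "dr": [0, 0, 0]}])

```text
t: 5.15
ee_pos: [488.0, 51.1, 115.1]
orientation: [1.062, 1.294, -1.061]
ft_force: [1.0, -4.9, 2.4]
width: 0.2
```

Run:
```python
from h import *
plan([488.5,42,112],0.198)
o=ctrl.get_obs();print(np.round(o["moment"],3),np.round(o["qvel"],3))
d=save("wrist");np.savez("w2.npz",**d);cv2.imwrite("pics/w2.png",cv2.resize(d["img"][0:380,200:520,::-1],None,fx=1.5,fy=1.5))
```

```text
pos [487.96  51.12 115.12] F [ 1.02 -4.92  2.36] w 0.2 t 5.15
turn [ 0.0006  0.0013 -0.0018] | now axes delta cm [ 0.312 -0.127  0.904] | final axes delta [ 0.312 -0.126  0.905]
W [[0.0, 0.98, 0.197], [0.0, 0.197, -0.98], [-1.0, 0.0, 0.0]]
[-0.866 -0.195  0.02 ] [-0.001  0.001 -0.001  0.004 -0.001 -0.002]
```

View pics/w2.png

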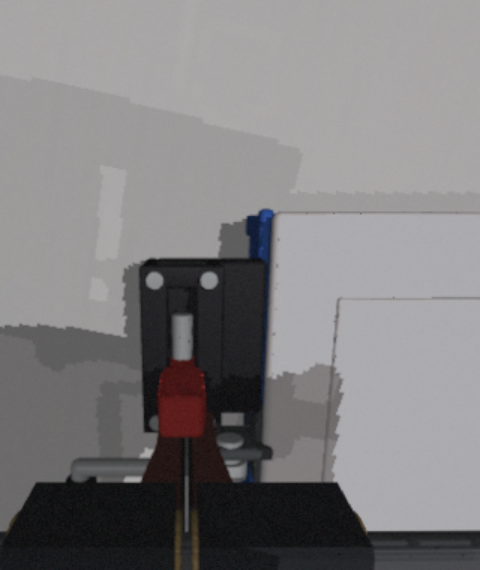

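apply_moves(increments=[{"gripper": 0, "delta_pos": [0, 0, -0.08], "dr": [0, 0, 0]}, {"gripper": 0, "delta_pos": [0, 0, -0.08], "dr": [0, 0, 0]}, {"gripper": 0, "delta_pos": [0, 0, -0.08], "dr": [0, 0, 0]}, {"gripper": 0, "delta_pos": [0, 0, -0.08], "dr": [0, 0, 0]}, {"gripper": 0, "delta_pos": [0, 0, -0.08], "dr": [0, 0, 0]}])

```text
t: 5.62
ee_pos: [487.2, 54.9, 115.1]
orientation: [1.062, 1.294, -1.061]
ft_force: [0.3, -6.6, 3.0]
width: 0.3
```

apply_moves(increments=[{"gripper": 0, "delta_pos": [0, 0, -0.02], "dr": [0, 0, 0]}, {"gripper": 0, "delta_pos": [0, 0, -0.02], "dr": [0, 0, 0]}, {"gripper": 0, "delta_pos": [0, 0, -0.02], "dr": [0, 0, 0]}, {"gripper": 0, "delta_pos": [0, 0, -0.02], "dr": [0, 0, 0]}, {"gripper": 0, "delta_pos": [0, 0, -0.02], "dr": [0, 0, 0]}])

```text
t: 6.03
ee_pos: [487.0, 55.9, 115.1]
orientation: [1.062, 1.294, -1.061]
ft_force: [1.4, -5.5, 2.8]
width: 0.3
```

apply_moves(increments=[{"gripper": 0, "delta_pos": [0, 0, -0.015], "dr": [0, 0, 0]}, {"gripper": 0, "delta_pos": [0, 0, -0.015], "dr": [0, 0, 0]}, {"gripper": 0, "delta_pos": [0, 0, -0.015], "dr": [0, 0, 0]}, {"gripper": 0, "delta_pos": [0, 0, -0.015], "dr": [0, 0, 0]}, {"gripper": 0, "delta_pos": [0, 0, -0.015], "dr": [0, 0, 0]}])

```text
t: 6.45
ee_pos: [486.8, 56.6, 115.1]
orientation: [1.062, 1.294, -1.061]
ft_force: [0.1, -5.8, 2.0]
width: 0.5
```

apply_moves(increments=[{"gripper": 0, "delta_pos": [0, 0, -0.015], "dr": [0, 0, 0]}, {"gripper": 0, "delta_pos": [0, 0, -0.015], "dr": [0, 0, 0]}, {"gripper": 0, "delta_pos": [0, 0, -0.015], "dr": [0, 0, 0]}, {"gripper": 0, "delta_pos": [0, 0, -0.015], "dr": [0, 0, 0]}, {"gripper": 0, "delta_pos": [0, 0, -0.015], "dr": [0, 0, 0]}])

```text
t: 6.87
ee_pos: [486.7, 57.4, 115.1]
orientation: [1.062, 1.294, -1.061]
ft_force: [0.3, -6.0, 2.8]
width: 0.9
```

apply_moves(increments=[{"gripper": 0, "delta_pos": [0, 0, -0.015], "dr": [0, 0, 0]}, {"gripper": 0, "delta_pos": [0, 0, -0.015], "dr": [0, 0, 0]}, {"gripper": 0, "delta_pos": [0, 0, -0.015], "dr": [0, 0, 0]}, {"gripper": 0, "delta_pos": [0, 0, -0.015], "dr": [0, 0, 0]}, {"gripper": 0, "delta_pos": [0, 0, -0.015], "dr": [0, 0, 0]}])

```text
t: 7.28
ee_pos: [486.5, 58.1, 115.1]
orientation: [1.062, 1.294, -1.061]
ft_force: [0.5, -6.1, 2.4]
width: 0.7
```

apply_moves(increments=[{"gripper": 0, "delta_pos": [0, 0, -0.015], "dr": [0, 0, 0]}, {"gripper": 0, "delta_pos": [0, 0, -0.015], "dr": [0, 0, 0]}, {"gripper": 0, "delta_pos": [0, 0, -0.015], "dr": [0, 0, 0]}, {"gripper": 0, "delta_pos": [0, 0, -0.015], "dr": [0, 0, 0]}, {"gripper": 0, "delta_pos": [0, 0, -0.015], "dr": [0, 0, 0]}])

```text
t: 7.7
ee_pos: [486.4, 58.8, 115.1]
orientation: [1.062, 1.294, -1.061]
ft_force: [-0.7, -6.3, 2.5]
width: 0.3
```

apply_moves(increments=[{"gripper": 0, "delta_pos": [0, 0, -0.015], "dr": [0, 0, 0]}, {"gripper": 0, "delta_pos": [0, 0, -0.015], "dr": [0, 0, 0]}, {"gripper": 0, "delta_pos": [0, 0, -0.015], "dr": [0, 0, 0]}, {"gripper": 0, "delta_pos": [0, 0, -0.015], "dr": [0, 0, 0]}, {"gripper": 0, "delta_pos": [0, 0, -0.015], "dr": [0, 0, 0]}])

```text
t: 8.12
ee_pos: [486.3, 59.6, 115.1]
orientation: [1.062, 1.294, -1.061]
ft_force: [1.0, -5.1, 2.7]
width: 0.8
```

apply_moves(increments=[{"gripper": 0, "delta_pos": [0, 0, -0.015], "dr": [0, 0, 0]}, {"gripper": 0, "delta_pos": [0, 0, -0.015], "dr": [0, 0, 0]}, {"gripper": 0, "delta_pos": [0, 0, -0.015], "dr": [0, 0, 0]}, {"gripper": 0, "delta_pos": [0, 0, -0.015], "dr": [0, 0, 0]}, {"gripper": 0, "delta_pos": [0, 0, -0.015], "dr": [0, 0, 0]}])

```text
t: 8.53
ee_pos: [486.1, 60.3, 115.1]
orientation: [1.062, 1.294, -1.061]
ft_force: [1.5, -6.2, 2.6]
width: 0.3
```

apply_moves(increments=[{"gripper": 0, "delta_pos": [0, 0, -0.015], "dr": [0, 0, 0]}, {"gripper": 0, "delta_pos": [0, 0, -0.015], "dr": [0, 0, 0]}, {"gripper": 0, "delta_pos": [0, 0, -0.015], "dr": [0, 0, 0]}, {"gripper": 0, "delta_pos": [0, 0, -0.015], "dr": [0, 0, 0]}, {"gripper": 0, "delta_pos": [0, 0, -0.015], "dr": [0, 0, 0]}])

```text
t: 8.95
ee_pos: [485.9, 61.0, 115.1]
orientation: [1.062, 1.294, -1.061]
ft_force: [0.4, -5.3, 3.1]
width: 0.6
```

apply_moves(increments=[{"gripper": 0, "delta_pos": [0, 0, -0.015], "dr": [0, 0, 0]}, {"gripper": 0, "delta_pos": [0, 0, -0.015], "dr": [0, 0, 0]}, {"gripper": 0, "delta_pos": [0, 0, -0.015], "dr": [0, 0, 0]}, {"gripper": 0, "delta_pos": [0, 0, -0.015], "dr": [0, 0, 0]}, {"gripper": 0, "delta_pos": [0, 0, -0.015], "dr": [0, 0, 0]}])

```text
t: 9.37
ee_pos: [485.8, 61.8, 115.1]
orientation: [1.062, 1.294, -1.061]
ft_force: [0.9, -5.6, 2.4]
width: 0.3
```

apply_moves(increments=[{"gripper": 0, "delta_pos": [0, 0, -0.015], "dr": [0, 0, 0]}, {"gripper": 0, "delta_pos": [0, 0, -0.015], "dr": [0, 0, 0]}, {"gripper": 0, "delta_pos": [0, 0, -0.015], "dr": [0, 0, 0]}, {"gripper": 0, "delta_pos": [0, 0, -0.015], "dr": [0, 0, 0]}, {"gripper": 0, "delta_pos": [0, 0, -0.015], "dr": [0, 0, 0]}])

```text
t: 9.78
ee_pos: [485.7, 62.2, 115.1]
orientation: [1.061, 1.294, -1.061]
ft_force: [1.8, -8.8, 1.6]
width: 0.7
```

apply_moves(increments=[{"gripper": 0, "delta_pos": [0, 0, -0.01], "dr": [0, 0, 0]}, {"gripper": 0, "delta_pos": [0, 0, -0.01], "dr": [0, 0, 0]}, {"gripper": 0, "delta_pos": [0, 0, -0.01], "dr": [0, 0, 0]}, {"gripper": 0, "delta_pos": [0, 0, -0.01], "dr": [0, 0, 0]}, {"gripper": 0, "delta_pos": [0, 0, 0], "dr": [0, 0, 0]}])

```text
t: 10.2
ee_pos: [485.7, 62.3, 115.1]
orientation: [1.061, 1.294, -1.061]
ft_force: [2.3, -9.9, 2.9]
width: 0.7
```

apply_moves(increments=[{"gripper": 0, "delta_pos": [0, 0, -0.01], "dr": [0, 0, 0]}, {"gripper": 0, "delta_pos": [0, 0, -0.01], "dr": [0, 0, 0]}, {"gripper": 0, "delta_pos": [0, 0, -0.01], "dr": [0, 0, 0]}, {"gripper": 0, "delta_pos": [0, 0, 0], "dr": [0, 0, 0]}, {"gripper": 0, "delta_pos": [0, 0, 0], "dr": [0, 0, 0]}])

```text
t: 10.62
ee_pos: [485.7, 62.4, 115.1]
orientation: [1.061, 1.294, -1.061]
ft_force: [1.6, -11.6, 2.7]
width: 0.6
```

apply_moves(increments=[{"gripper": 0, "delta_pos": [0, 0, 0.4], "dr": [0, 0, 0]}, {"gripper": 0, "delta_pos": [0, 0, 0.4], "dr": [0, 0, 0]}, {"gripper": 0, "delta_pos": [-3, 0, 0], "dr": [0, 0, 0]}, {"gripper": 0, "delta_pos": [-3, 0, 0], "dr": [0, 0, 0]}, {"gripper": 0, "delta_pos": [-1, 0, 0], "dr": [0, 0, 0]}])

```text
t: 11.03
ee_pos: [488.1, 56.1, 187.5]
orientation: [1.065, 1.293, -1.059]
ft_force: [0.5, -0.7, 0.7]
width: 0.3
```

apply_moves(increments=[{"gripper": 60, "delta_pos": [0, -1.15, 1.9], "dr": [0, 0, 0]}, {"gripper": 60, "delta_pos": [0, -1.15, 1.9], "dr": [0, 0, 0]}, {"gripper": 60, "delta_pos": [0, -1.15, 1.9], "dr": [0, 0, 0]}, {"gripper": 60, "delta_pos": [0, -1.15, 1.8], "dr": [0, 0, 0]}, {"gripper": 60, "delta_pos": [0, 0, 0], "dr": [0, 0, 0]}])

```text
t: 11.45
ee_pos: [454.5, -28.6, 184.0]
orientation: [1.063, 1.296, -1.064]
ft_force: [-0.0, 1.0, -0.3]
width: 30.4
```

Run:
```python
from h import *
plan([457,-28,64],0.198)
d=save("wrist");np.savez("w3.npz",**d);cv2.imwrite("pics/w3.png",d["img"][...,::-1])
P,ray,c=cloud(d);I=d["img"].astype(int)
r,g,b=I[...,0],I[...,1],I[...,2]
m=(r>90)&(r>2*g)&(r>2*b)&(P[...,2]>122)&(P[...,2]<136)&(abs(P[...,0]-480)<30)&(P[...,1]>50)&(P[...,1]<110)
print("tab",m.sum(),np.median(P[m],0).round(1))
```

```text
pos [454.47 -28.56 183.95] F [-0.04  1.   -0.28] w 30.4 t 11.45
turn [-0.0018  0.0001  0.001 ] | now axes delta cm [ 1.1995e+01  2.7100e-01 -6.0000e-03] | final axes delta [ 1.1995e+01  2.5900e-01 -5.0000e-03]
W [[0.0, 0.98, 0.197], [0.0, 0.197, -0.98], [-1.0, 0.0, 0.0]]
tab 554 [480.6  80.1 129. ]
```

View pics/w3.png

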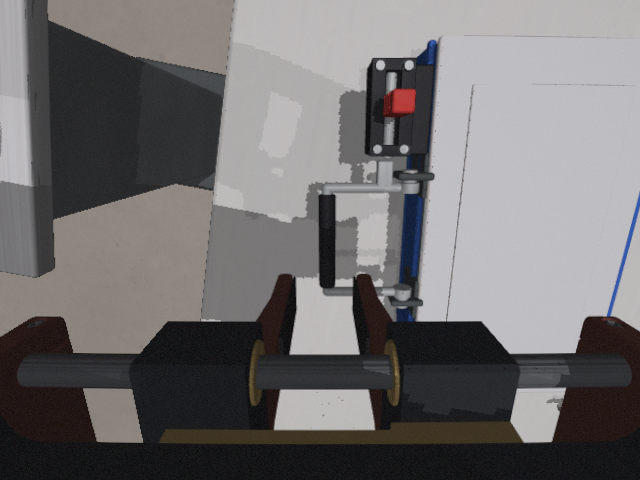

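The tab has moved about 16.5 mm and the pin is clear of the ear. The grip is fully visible, with its sleeve at (327,192–287). I'll refine its position.

Run:
```python
from h import *
d=dict(np.load("w3.npz"));P,ray,c=cloud(d);I=d["img"].astype(int)
k=(I.max(-1)<60)&(P[...,2]>70);k[:,:315]=0;k[:,340:]=0;k[:190]=0;k[292:]=0
t=(79-c[2])/ray[k][:,2];Q=(c+ray[k]*t[:,None])[:,:2].astype(np.float32)
print(k.sum(),np.percentile(P[k][:,2],[5,50,95]),cv2.minAreaRect(Q),np.median(P[k],0))
dt=dict(np.load("top.npz"));Pt,rt,ct=cloud(dt);It=dt["img"].astype(int)
kt=np.zeros((480,640),bool);kt[270:292,240:290]=1;kt&=It.max(-1)<60
print("tri grip",tri(c,ray[k].mean(0),ct,rt[kt].mean(0)))
plan([457,-28,64],0.198)
```

```text
1467 [76.97019172 80.33513346 81.93202416] ((456.931884765625, -29.63357925415039), (12.591320991516113, 80.39456939697266), 11.68999195098877) [456.60879769 -26.97938931  80.33513346]
tri grip (array([456.77637841, -27.66317852,  77.95464626]), np.float64(0.005659995058549416))
pos [455.28 -27.54 184.06] F [1.09 0.14 0.54] w 34.5 t 11.5
turn [-0.0026 -0.0003  0.0002] | now axes delta cm [12.006  0.163  0.082] | final axes delta [12.006  0.16   0.079]
W [[0.0, 0.98, 0.197], [0.0, 0.197, -0.98], [-1.0, 0.0, 0.0]]
```

apply_moves(increments=[{"gripper": 60, "delta_pos": [2, 0.13, 0], "dr": [0, 0, 0]}, {"gripper": 60, "delta_pos": [2, 0, 0], "dr": [0, 0, 0]}, {"gripper": 60, "delta_pos": [2, 0, 0], "dr": [0, 0, 0]}, {"gripper": 60, "delta_pos": [1.5, 0, 0], "dr": [0, 0, 0]}, {"gripper": 60, "delta_pos": [0.5, 0, 0], "dr": [0, 0, 0]}])

```text
t: 11.92
ee_pos: [456.4, -25.5, 102.2]
orientation: [1.061, 1.299, -1.063]
ft_force: [0.2, 0.7, 0.4]
width: 52.1
```

apply_moves(increments=[{"gripper": 60, "delta_pos": [1, 0, 0], "dr": [0, 0, 0]}, {"gripper": 60, "delta_pos": [1, 0, 0], "dr": [0, 0, 0]}, {"gripper": 60, "delta_pos": [1, 0, 0], "dr": [0, 0, 0]}, {"gripper": 60, "delta_pos": [0.9, 0, 0], "dr": [0, 0, 0]}, {"gripper": 60, "delta_pos": [0, 0, 0], "dr": [0, 0, 0]}])

```text
t: 12.33
ee_pos: [456.4, -26.2, 63.7]
orientation: [1.061, 1.298, -1.063]
ft_force: [0.0, 0.6, -0.2]
width: 52.7
```

Run:
```python
from h import *
plan([457,-28,64],0.198)
```

```text
pos [456.42 -26.22  63.71] F [ 0.03  0.62 -0.21] w 52.7 t 12.3333
turn [ 0.     -0.0006  0.0021] | now axes delta cm [-0.029  0.022  0.186] | final axes delta [-0.029  0.022  0.186]
W [[0.0, 0.98, 0.197], [0.0, 0.197, -0.98], [-1.0, 0.0, 0.0]]
```

Good position, so I'll close.

apply_moves(increments=[{"gripper": 0, "delta_pos": [0, 0.02, 0], "dr": [0, 0, 0]}, {"gripper": 0, "delta_pos": [0, 0, 0], "dr": [0, 0, 0]}, {"gripper": 0, "delta_pos": [0, 0, 0], "dr": [0, 0, 0]}, {"gripper": 0, "delta_pos": [0, 0, 0], "dr": [0, 0, 0]}, {"gripper": 0, "delta_pos": [0, 0, 0], "dr": [0, 0, 0]}])

```text
t: 12.75
ee_pos: [457.7, -26.4, 65.6]
orientation: [1.062, 1.296, -1.062]
ft_force: [0.4, 1.0, 1.0]
width: 22.6
```

apply_moves(increments=[{"gripper": 0, "delta_pos": [0, 0, 0], "dr": [0, 0, 0]}, {"gripper": 0, "delta_pos": [0, 0, 0], "dr": [0, 0, 0]}, {"gripper": 0, "delta_pos": [0, 0, 0], "dr": [0, 0, 0]}, {"gripper": 0, "delta_pos": [0, 0, 0], "dr": [0, 0, 0]}, {"gripper": 0, "delta_pos": [0, 0, 0], "dr": [0, 0, 0]}])

```text
t: 13.17
ee_pos: [456.3, -26.5, 65.2]
orientation: [1.061, 1.298, -1.063]
ft_force: [-5.1, -2.9, 4.7]
width: 13.3
```

apply_moves(increments=[{"gripper": 0, "delta_pos": [-0.13, 0, 0], "dr": [0, 0, 0]}, {"gripper": 0, "delta_pos": [-0.13, 0, 0], "dr": [0, 0, 0]}, {"gripper": 0, "delta_pos": [-0.13, 0.01, 0], "dr": [0, 0, 0]}, {"gripper": 0, "delta_pos": [-0.13, 0.01, 0], "dr": [0, 0, 0]}, {"gripper": 0, "delta_pos": [-0.13, 0.01, 0], "dr": [0, 0, 0]}])

```text
t: 13.58
ee_pos: [456.6, -26.4, 71.3]
orientation: [1.061, 1.298, -1.064]
ft_force: [-3.6, -4.9, -4.0]
width: 13.6
```

apply_moves(increments=[{"gripper": 0, "delta_pos": [-0.1, 0.01, 0], "dr": [0, 0, 0]}, {"gripper": 0, "delta_pos": [-0.1, 0.01, 0], "dr": [0, 0, 0]}, {"gripper": 0, "delta_pos": [-0.1, 0.02, 0], "dr": [0, 0, 0]}, {"gripper": 0, "delta_pos": [-0.1, 0.02, 0], "dr": [0, 0, 0]}, {"gripper": 0, "delta_pos": [0, 0, 0], "dr": [0, 0, 0]}])

```text
t: 14.0
ee_pos: [457.1, -26.3, 75.4]
orientation: [1.061, 1.298, -1.064]
ft_force: [-4.7, -4.6, -1.7]
width: 13.2
```

Run:
```python
import numpy as np
th=np.r_[np.arange(.16,1.33,.08),1.36]
print(np.c_[th[1:],-np.diff(6.5*np.sin(th)),np.diff(-6.5*np.cos(th))].round(3))
```

```text
[[ 0.24  -0.509  0.103]
 [ 0.32  -0.5    0.144]
 [ 0.4   -0.487  0.183]
 [ 0.48  -0.47   0.221]
 [ 0.56  -0.451  0.258]
 [ 0.64  -0.429  0.294]
 [ 0.72  -0.404  0.327]
 [ 0.8   -0.377  0.358]
 [ 0.88  -0.347  0.387]
 [ 0.96  -0.315  0.414]
 [ 1.04  -0.281  0.437]
 [ 1.12  -0.245  0.458]
 [ 1.2   -0.208  0.477]
 [ 1.28  -0.169  0.492]
 [ 1.36  -0.129  0.504]]
```

Past 0.16 rad, so it's unlocked. Swinging on.

apply_moves(increments=[{"gripper": 0, "delta_pos": [-0.51, 0.1, 0], "dr": [0, 0, 0]}, {"gripper": 0, "delta_pos": [-0.5, 0.14, 0], "dr": [0, 0, 0]}, {"gripper": 0, "delta_pos": [-0.49, 0.18, 0], "dr": [0, 0, 0]}, {"gripper": 0, "delta_pos": [-0.47, 0.22, 0], "dr": [0, 0, 0]}, {"gripper": 0, "delta_pos": [-0.45, 0.26, 0], "dr": [0, 0, 0]}])

```text
t: 14.42
ee_pos: [465.9, -24.5, 99.7]
orientation: [1.061, 1.298, -1.064]
ft_force: [-4.3, -4.6, -4.2]
width: 13.0
```

apply_moves(increments=[{"gripper": 0, "delta_pos": [-0.43, 0.29, 0], "dr": [0, 0, 0]}, {"gripper": 0, "delta_pos": [-0.4, 0.33, 0], "dr": [0, 0, 0]}, {"gripper": 0, "delta_pos": [-0.38, 0.36, 0], "dr": [0, 0, 0]}, {"gripper": 0, "delta_pos": [-0.35, 0.39, 0], "dr": [0, 0, 0]}, {"gripper": 0, "delta_pos": [-0.32, 0.41, 0], "dr": [0, 0, 0]}])

```text
t: 14.83
ee_pos: [483.5, -21.0, 118.5]
orientation: [1.061, 1.298, -1.064]
ft_force: [-4.4, -3.1, -2.9]
width: 13.2
```

apply_moves(increments=[{"gripper": 0, "delta_pos": [-0.28, 0.44, 0], "dr": [0, 0, 0]}, {"gripper": 0, "delta_pos": [-0.25, 0.46, 0], "dr": [0, 0, 0]}, {"gripper": 0, "delta_pos": [-0.21, 0.48, 0], "dr": [0, 0, 0]}, {"gripper": 0, "delta_pos": [-0.17, 0.49, 0], "dr": [0, 0, 0]}, {"gripper": 0, "delta_pos": [-0.12, 0.47, 0], "dr": [0, 0, 0]}])

```text
t: 15.25
ee_pos: [506.8, -16.3, 128.9]
orientation: [1.061, 1.298, -1.063]
ft_force: [-5.6, -2.4, -2.1]
width: 12.9
```

apply_moves(increments=[{"gripper": 0, "delta_pos": [0, 0, 0], "dr": [0, 0, 0]}, {"gripper": 0, "delta_pos": [0, 0, 0], "dr": [0, 0, 0]}, {"gripper": 0, "delta_pos": [0, 0, 0], "dr": [0, 0, 0]}, {"gripper": 0, "delta_pos": [0, 0, 0], "dr": [0, 0, 0]}, {"gripper": 0, "delta_pos": [0, 0, 0], "dr": [0, 0, 0]}])

```text
t: 15.67
ee_pos: [508.0, -16.1, 129.1]
orientation: [1.063, 1.296, -1.061]
ft_force: [0.5, 1.1, -1.4]
width: 13.5
```

apply_moves(increments=[{"gripper": 50, "delta_pos": [0, 0, 0], "dr": [0, 0, 0]}, {"gripper": 50, "delta_pos": [0, 0, 0], "dr": [0, 0, 0]}, {"gripper": 50, "delta_pos": [0, 0, 0], "dr": [0, 0, 0]}, {"gripper": 50, "delta_pos": [0, 0, 0], "dr": [0, 0, 0]}, {"gripper": 50, "delta_pos": [0, 0, 0], "dr": [0, 0, 0]}])

```text
t: 16.08
ee_pos: [507.7, -16.3, 129.1]
orientation: [1.062, 1.296, -1.062]
ft_force: [0.3, -0.7, 0.1]
width: 42.1
```

apply_moves(increments=[{"gripper": 50, "delta_pos": [-0.5, 0, 0], "dr": [0, 0, 0]}, {"gripper": 50, "delta_pos": [-1, 0, 0], "dr": [0, 0, 0]}, {"gripper": 50, "delta_pos": [-1, 0, 0], "dr": [0, 0, 0]}, {"gripper": 50, "delta_pos": [-1, 0, 0], "dr": [0, 0, 0]}, {"gripper": 50, "delta_pos": [-2, 0, 0], "dr": [0, 0, 0]}])

```text
t: 16.5
ee_pos: [506.7, -16.2, 184.3]
orientation: [1.061, 1.298, -1.063]
ft_force: [-0.3, -0.1, 0.6]
width: 43.8
```

apply_moves(increments=[{"gripper": 50, "delta_pos": [-3, 0, 0], "dr": [0, 0, 0]}, {"gripper": 50, "delta_pos": [-3, 0, 0], "dr": [0, 0, 0]}, {"gripper": 50, "delta_pos": [-2, 0, 0], "dr": [0, 0, 0]}, {"gripper": 50, "delta_pos": [0, 0, 0], "dr": [0, 0, 0]}, {"gripper": 50, "delta_pos": [0, 0, 0], "dr": [0, 0, 0]}])

```text
t: 16.92
ee_pos: [508.3, -16.3, 265.9]
orientation: [1.064, 1.293, -1.06]
ft_force: [-0.1, 0.6, -0.4]
width: 44.0
```

Run:
```python
from h import *
d=save("wrist");P,ray,c=cloud(d);I=d["img"].astype(int)
cv2.imwrite("pics/w4.png",d["img"][...,::-1])
r,g,b=I[...,0],I[...,1],I[...,2]
m=(r>90)&(r>2*g)&(r>2*b)&(P[...,2]>122)&(P[...,2]<136)&(abs(P[...,0]-480)<30)&(P[...,1]>50)&(P[...,1]<110)
print("tab",m.sum(),np.median(P[m],0).round(1))
k=(I.max(-1)<70)&(P[...,2]>125)&(P[...,2]<155)&(abs(P[...,0]-508)<35)&(abs(P[...,1]+16)<50)
print("grip",k.sum(),np.median(P[k],0).round(1))
for n in("side","top"):
    d=save(n);o=np.load(n+".npz")["img"]
    df=cv2.absdiff(d["img"],o).max(-1)>40
    print(n,"changed px: sachet/marker/cake windows",[int(df[a:b,c:e].sum()) for a,b,c,e in ({"top":[(235,315,420,485),(290,320,335,412),(155,200,388,432)],"side":[(350,400,228,305),(285,340,228,260),(318,362,345,395)]}[n])])
print(ctrl.get_obs()["ee_pos"],ctrl.get_obs()["ft_force"])
```

```text
tab 278 [481.4  80.2 129.1]
grip 1308 [508.5 -16.5 144.2]
side changed px: sachet/marker/cake windows [0, 65, 0]
top changed px: sachet/marker/cake windows [0, 0, 0]
[506.62588305 -16.23763277 262.99578056] [ 0.86493507  0.72206211 -0.6604226 ]
```

View pics/w4.png

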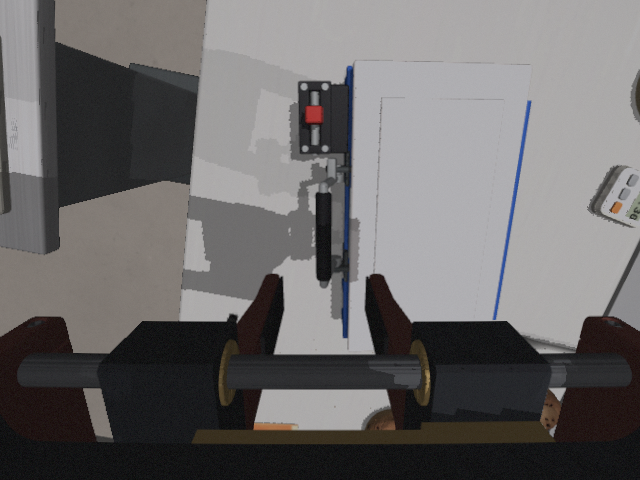

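The wrist view shows the latch standing at (323,235) and the red tab still slid back at (314,115). The arm is clear of everything, so I'm handing in.

```bash
python3 -c "
from workcell import ctrl
print(ctrl.close_job())"
```

```text
the job is handed in; nothing more can be done
None
```

The catch is open and the job is handed in: the tab was slid to its stop first, then the latch was swung fully up and released. No verdict was reported.

- **Tab:** I slid it about 16.5 mm with closed fingers until it met the stop. The push rose from about 6 N of drag to about 11.7 N, so roughly 5.7 N on the stop, against a limit of 15 N. The last wrist view still shows it slid back, at (481, 80) mm against (484, 64) mm at the start.
- **Latch:** I pinched the grip and first lifted it gently to about 0.16 rad; forces stayed under about 8 N, so it was unlocked. I then swung it along its arc to about 1.38 rad and let go. The top of the grip now stands at z ≈ 144 mm.
- **End state:** The arm was lifted clear to about z = 263 mm, with less than 1.5 N at the wrist. The job was handed in at about 17 s.
- **Bystanders:** The top view shows no change around the sachet, the marker or what I took to be the cake.

**Checks that disagreed:**
- The side view shows 65 changed pixels near the marker. I take these to be the arm or its shadow, because the top view shows none there.
- While pushing the tab, the tool stood about 3 mm higher than commanded, with 2–3 N upward. I don't know why; the push was not affected.

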